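# Park the hanging air grinder still over its drip cup

## Robot

A 7-joint arm with a two-finger parallel gripper is mounted at the origin on the work surface. World frame = base frame: x ahead of the robot, y to its left, z up, the work surface at z = 0. Lengths are in mm, angles in rad, forces in N, time in s.
With the tool pointing down it reaches from about 400 to 875 mm from the base axis. Payload 4.4 kg.
Tool frame: the origin (TCP) lies between the finger pads; the fingertips stand 17 mm ahead of it and the grasp point (between the pads) lies 2 mm behind it; z points along the fingers, y is the line along which they close (so a half turn about z gives the same grasp; the last joint's range is limited). The gripper opens to 85 mm and grips with 20 to 120 N. Pads are 22 mm wide; open, the fingers measure 114 mm over their backs; the gripper's body (76 mm by 85 mm) begins 54 mm behind the grasp point. The pads swing forward as they close: fully open they stand 13 mm farther back than shut.
Start: joints at [1.275, 0.628, 0.038, 1.517, -0.027, 0.996, -0.02], TCP at [148.085, -632.92, 248.313] pointing down, gripper open.
Joint ranges: [-3.06, 3.06], [-0.37, 2.12], [-1.25, 1.32], [0.18, 2.47], [-1.1, 4.24], [0.23, 1.98], [-2.94, 2.94]. Speed limits (rad/s): [2.57, 2.57, 3.14, 3.14, 3.14, 3.14, 3.14].

## Interface

Orientations are given as [roll, pitch, yaw] about the fixed x, y, z axes, in that order (R = Rz(yaw) Ry(pitch) Rx(roll)).
In Python, from cell import sensors, get_image, ctrl gives the robot as it stands.
- The arm moves only by the tool send_rows, never from a script. Its argument "series" is a list of rows, each a list of 3 entries, a list of its own where there are three numbers: the finger opening in mm, from 0 to 85.4, then the shift along the world's x, y, z in units of 60 mm (1.0 is 60 mm), then the turn, a rotation vector about the world's x, y, z in units of 5 degrees (1.0 is 5 degrees). A call has 1 to 8 rows; each row shifts and turns the commanded pose from where the row before left it; what a row does not reach is not made up. A row lasts 1/8 s, in which the tool goes at most 62.5 mm and 10.7 degrees, less where a joint would pass 70% of its speed; a pose out of reach is approached as far as the arm can. A call is refused whole if a number of a shift passes 1 or a number of a turn 1, either way. A call with a gripper value outside its range is refused whole. The fingers move at their own pace and stop on an object; the grip force is fixed at half the most. Time passes only in rows, so rows that do not move let the fingers close. It gives the time, the measured TCP pose, the force, the opening and the grip force at its end, in the units of the state.
- sensors.read_state(): the state, without advancing time (a new reading comes with each control period).
- get_image(name): name is "scene" or "side" or "wrist"; returns a dict with "img" (420x560x3 uint8, red, green, blue), "depth" (420x560 float32, mm along the optical axis (not along the pixel's ray), 0 where there is no reading), "vfov" (degrees; the focal length in pixels is half the picture's height over the tangent of half this angle, whatever the lens; pixels are square), "cx", "cy" (the principal point, pixels), "world_to_cam" (4x4, takes a point from world to camera coordinates). Camera axes: x right, y down, z forward; pixel columns grow to the right and rows downward; lengths in mm; the calibration is good to about 2 mm. A picture is of the moment at which its call begins.
- ctrl.finish_job(): hands the job in; it is judged then, once.
The state is a dict: "clock": time; "qpos": joint angles; "qd": joint speeds; "tau": joint torques, N m; "eef_pos": TCP position; "tool_rot": TCP orientation; "force": force on the tool from outside, world axes, zero at the start; "torque": the same for the moment, N m; "width": finger opening in mm; "gripper_force": force on a finger pad.
Only numpy, scipy, OpenCV 4.12 (cv2) and the standard library are available. Lean on these libraries where they do the work, as an engineer would, in place of code of your own. Each camera call takes 0.05 s, during which the arm holds its last target. There are 200 camera calls.

## Task

The oily air grinder hangs on a balanced swinging arm under the bench-rail trolley, with its nose parked on the wooden rest. Take the trolley by its upright black grip, draw the grinder off the rest and along the rail, take the swing out of it, and leave it hanging still with its nose over the middle of the drip cup: still for about four seconds, and still when you have let go. Move only the trolley: do not touch the arm or the grinder, do not let it swing wildly, and leave the rest, the cup and everything else on the bench where they are.

Things in the scene. Friction and masses are not known exactly. Their poses are not given: they have to be found in the camera images.
- rail: Aluminium bench rail: straight beam 840 mm long, 40 x 40 mm, 285 to 325 mm above the bench, on posts 400 mm either side of its middle. Origin on the bench under the beam's middle; y runs along the beam, x away from the robot, z up. Fixed; its place and yaw differ from run to run.
- trolley (a joint): Position (m) of the steel trolley along rail y; 0 = grip and pivot opposite the rail's middle; end stops -0.33 and +0.26; starts at 0.15 to 0.23. About 0.7 kg (plus 1.2 kg of arm and grinder), 2 N dry friction, 3 N s/m drag; stays where it is left.
- grip (a point): Holding point on the trolley's upright black grip block: 34 mm (rail x) by 24 mm (rail y), 62 mm high, top 340 mm above the bench, on the robot's side at rail x = -0.12. The point is on the block's axis, 310 mm above the bench. Take it from above, fingers on the two faces that look along the rail. Moves along rail y with the trolley.
- swing (a joint): Angle (rad) of the swinging arm: 0 plumb, positive = nose towards rail +y. Starts at 0.20, nose on the rest; it stays 0.20 while the nose slides along the rest, drops off at the rest's end, then swings about plumb with about that amplitude. Damping about 1 percent of critical: the swing lasts a minute unless actively damped.
- pivot (a point): The arm's pivot pin, 320 mm above the bench at rail x = +0.085 (far side of the rail); moves with the trolley. Free swing period about 1.8 s (1.5 to 2.1 s). A trolley acceleration a (m/s2, towards rail +y) acts as: angle'' = -w^2 (angle + a/9.81), w = 2 pi / period.
- counterweight (a point): Centre of the steel counterweight disc (70 mm across, 20 mm thick, about 0.5 kg) on the arm, 130 mm above the pivot when plumb.
- nose (a point): Middle of the flat 16 mm end of the grinder's nose, the load's lowest point, 235 mm from the pivot along the arm (85 mm above the bench when plumb). The grinder, a steel cylinder 44 mm across with a black sleeve, is fixed to the arm, centre about 155 mm below the pivot; 0.6 kg nominal, 8 percent lighter to 15 percent heavier.
- rest: Parking rest: wooden block with a rubber top, 110 mm (rail x) x 130 mm (rail y) x 88 mm high, about 6 kg, under the rail's +y end, from 170 to 300 mm along rail y. Origin at the centre of its underside. The nose leaves it over its end at rail y = 0.170.
- cup: Drip cup: round open aluminium cup, 84 mm across the rim, 50 mm high, wall 4 mm, 0.5 kg, standing loose on the bench under the path of the nose (rail x = 0.085), somewhere between rail y = -0.22 and -0.06. Origin at the centre of its underside; the nose clears its rim by 35 mm.
- tape: Bystander, leave alone: roll of tape, 100 mm across, 45 mm high, beyond the rail.
- oil: Bystander, leave alone: oil bottle, 60 mm across, 150 mm tall, beyond the rail.
- screwjar: Bystander, leave alone: glass screw jar, 72 mm across, 90 mm tall, under the rail's -y end.
- wrench: Bystander, leave alone: wrench lying on the robot's side.
- driver: Bystander, leave alone: screwdriver lying on the robot's side.
- hammer: Bystander, leave alone: hammer lying on the robot's side, at the left.
- tray: Bystander, leave alone: small grey parts tray, 140 x 100 x 40 mm, at the right.
Not all that is in view belongs to the job. Leave any pink or yellow look-alike of the cup alone.

How it is judged:
By the outcome, as a careful person would: the job done as asked, in the order asked, and still so for the second after the job is handed in, with the robot touching nothing.
It also fails if it takes over 46 s, if anything falls off the work surface, if the arm or the gripper's body presses on something with over 40 N, if the wrist force passes 120 N, or if a joint passes its speed limit or range.

## Working session

There is one attempt and no reset: what is moved stays moved. The work goes in short steps, Python scripts to look and compute and a tool call to move; the robot and the scene stay as the last step left them, time stands still between calls to the robot, and variables do not carry over. Pictures are saved under pics/ and viewed, at most 10 in all, crops included, and the job is handed in when it is done.

Besides the shell and the picture viewer there is one more tool, called after "Call:" as name(argument=value, ...), one argument or row to a line, values as JSON. send_rows: Moves the arm, as the interface text tells. Its arguments: {"type":"object","properties":{"series":{"type":"array"}},"required":["series"]}

```bash
mkdir -p pics; ls; cat > h.py <<'E'
import numpy as np, cv2
from cell import sensors, get_image, ctrl
def cloud(d):
    z=d["depth"]; f=z.shape[0]/2/np.tan(np.radians(d["vfov"])/2)
    v,u=np.mgrid[:z.shape[0],:z.shape[1]]
    P=np.stack([(u-d["cx"])*z/f,(v-d["cy"])*z/f,z,np.ones_like(z)],-1)
    W=P@np.linalg.inv(np.array(d["world_to_cam"])).T
    W=W[...,:3]; W[z<=0]=np.nan
    return W
def proj(d,p):
    f=d["img"].shape[0]/2/np.tan(np.radians(d["vfov"])/2)
    c=np.array(d["world_to_cam"])@np.r_[p,1]
    return c[0]/c[2]*f+d["cx"],c[1]/c[2]*f+d["cy"]
def save(d,n): cv2.imwrite("pics/"+n,d["img"][...,::-1])
E
python3 - <<'E'
from h import *
import pickle
for n in("scene","side"):
    d=get_image(n); save(d,n+"0.png"); pickle.dump(d,open(n+".pkl","wb"))
    print(n,d["vfov"],np.round(np.linalg.inv(np.array(d["world_to_cam"])),2).tolist())
print(sensors.read_state())
E
```

```text
pics
scene 51.049329170813834 [[0.84, 0.35, -0.42, 1105.07], [0.54, -0.56, 0.63, -784.71], [-0.02, -0.75, -0.66, 1075.45], [0.0, 0.0, 0.0, 1.0]]
side 45.159898457867314 [[1.0, -0.07, 0.06, 477.85], [-0.1, -0.64, 0.77, -1007.7], [-0.02, -0.77, -0.64, 1112.44], [0.0, 0.0, 0.0, 1.0]]
{'clock': 0.1, 'qpos': array([ 1.27521846,  0.62927272,  0.03842948,  1.51823839, -0.02702516,
        0.99627931, -0.02004301]), 'qd': array([-0.00156989, -0.00088989,  0.00066747, -0.00389324, -0.00094051,
        0.0015311 , -0.00126274]), 'tau': array([ 2.53646169e-03, -5.64541090e+01,  1.23055927e+00, -1.93973726e+01,
        1.13454953e-02,  5.42781185e-03, -6.19386356e-06]), 'eef_pos': array([ 147.97477922, -632.40819187,  247.47781761]), 'tool_rot': array([-3.13991187e+00, -1.29008536e-05,  2.29734179e-01]), 'force': array([-0.19827437, -0.4688802 ,  0.13041888]), 'torque': array([ 0.02616568, -0.01820245,  0.00305991]), 'gripper_force': 0.0, 'width': 85.44218596907635}
```

View pics/scene0.png

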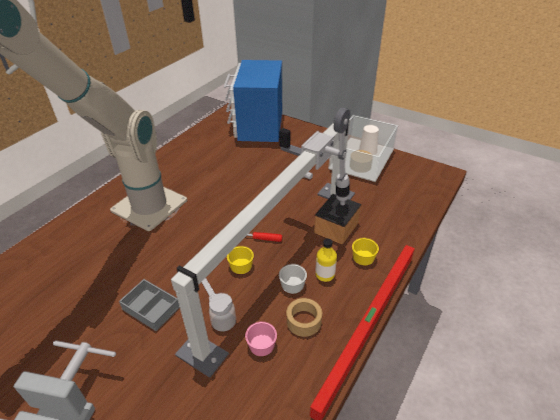

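View pics/side0.png

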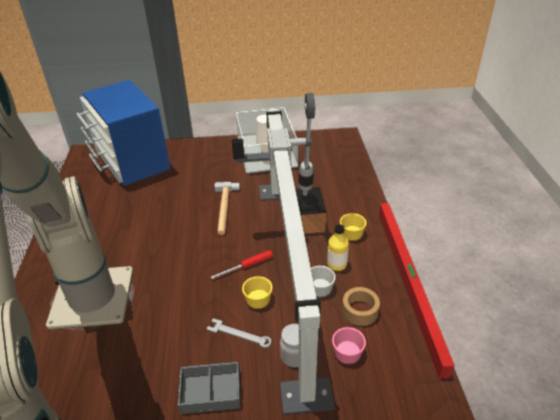

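The aluminium cup is at scene (293,279) and side (319,281). The yellow cups at scene (240,260) and (365,252), and the pink one at (261,339), are look-alikes. The grip is the black block at scene (285,138) and side (238,148). The other dark things that could be mistaken for it are the counterweight disc at scene (342,122) and the rubber rest top at (340,208).

```bash
python3 - <<'E'
from h import *
import pickle
for n in("scene","side"):
    d=pickle.load(open(n+".pkl","rb")); W=cloud(d); I=d["img"].astype(int)
    m=(abs(W[...,2]-325)<5)&(W[...,0]>300)&(W[...,0]<1000)&(abs(W[...,1])<600)
    sat=I.max(-1)-I.min(-1); m&=(sat<40)
    m=m.astype(np.uint8); k,l,s,c=cv2.connectedComponentsWithStats(m)
    i=1+np.argmax(s[1:,4]); P=W[l==i][:,:2]
    r=cv2.minAreaRect(P.astype(np.float32)); print(n,"rail",r,s[i], 'z',np.median(W[l==i][:,2]))
    vx=cv2.fitLine(P.astype(np.float32),cv2.DIST_HUBER,0,.01,.01).ravel(); print(vx, P.min(0),P.max(0))
    # grip
    u,v={"scene":(285,138),"side":(238,148)}[n]
    sl=np.s_[v-18:v+18,u-18:u+18]; g=(I[sl].max(-1)<75)&(abs(W[sl][...,2]-340)<5)
    G=W[sl][g]; print("grip top",len(G),cv2.minAreaRect(G[:,:2].astype(np.float32)),G.mean(0))
    u,v={"scene":(293,279),"side":(319,281)}[n]
    sl=np.s_[v-22:v+22,u-22:u+22]; S=W[sl][(abs(W[sl][...,2]-50)<3)]
    print("cup",len(S),cv2.minEnclosingCircle(S[:,:2].astype(np.float32)))
d=pickle.load(open("scene.pkl","rb"))
c=np.hstack([cv2.resize(d["img"][100:190,240:340],None,fx=4,fy=4),cv2.resize(d["img"][235:325,243:343],None,fx=4,fy=4)])
cv2.imwrite("pics/crop.png",c[...,::-1])
E
```

```text
scene rail ((574.923095703125, -45.4285888671875), (692.004150390625, 117.16349029541016), 83.94107055664062) [ 172  139  175  148 2480] z 322.8380270371015
[ 6.2134620e-03  9.9998069e-01  5.7580585e+02 -1.3589079e+02] [ 542.2000522  -392.53032114] [664.94281611 300.11736008]
grip top 32 ((452.3312683105469, 244.29702758789062), (19.62101173400879, 35.597896575927734), 75.81194305419922) [452.98037302 245.23583084 337.69734487]
cup 64 ((678.81494140625, -55.66990661621094), 69.78582000732422)
side rail ((566.752685546875, -65.943603515625), (573.80615234375, 61.9494743347168), 89.08116912841797) [ 270  146   47  154 2594] z 325.8226989431956
[ 7.7153435e-03 -9.9997026e-01  5.7142792e+02 -1.1720066e+02] [ 540.03037474 -353.2821478 ] [602.32414773 220.42583524]
grip top 51 ((448.7242126464844, 243.51258850097656), (21.494829177856445, 29.64389419555664), 79.65418243408203) [448.54302254 242.47630099 339.8790991 ]
cup 99 ((680.4852905273438, -23.455711364746094), 66.34037017822266)
```

View pics/crop.png

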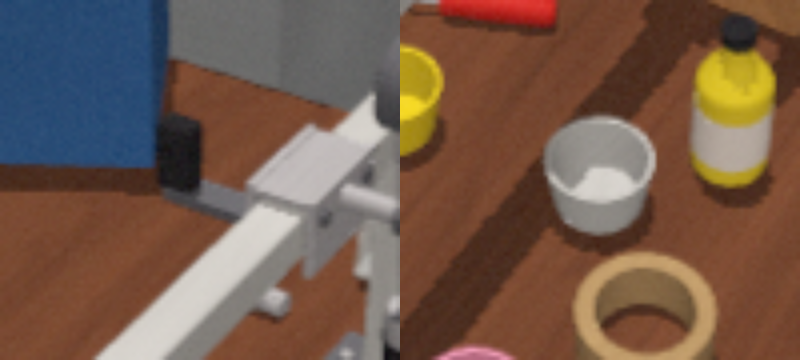

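The crop confirms both choices: the upright black block on the trolley's robot-side bracket, and the grey aluminium cup. I'll refine the fits now.

```bash
python3 - <<'E'
from h import *
import pickle
from scipy.optimize import least_squares
for n in("scene","side"):
    d=pickle.load(open(n+".pkl","rb")); W=cloud(d); I=d["img"].astype(int)
    sat=I.max(-1)-I.min(-1)
    m=(abs(W[...,2]-325)<6)&(sat<40)&(W[...,1]>-390)&(W[...,1]<150)
    a,b=0,572.
    for w in(45,30,25,24,23,23):
        P=W[m&(abs(W[...,0]-(a*W[...,1]+b))<w)]
        # centre per y-bin from extremes
        q=[]
        for y in range(-380,150,20):
            B=P[abs(P[:,1]-y)<10]
            if len(B)>12: q.append((y,(np.percentile(B[:,0],3)+np.percentile(B[:,0],97))/2,np.ptp(np.percentile(B[:,0],[3,97]))))
        q=np.array(q); a,b=np.polyfit(q[:,0],q[:,1],1)
    print(n,"x=%.4f y+%.1f"%(a,b),len(P),"width",np.median(q[:,2]),"resid",np.round(q[:,1]-a*q[:,0]-b,1))
    # beam end at y-
    E=W[(abs(W[...,2]-325)<6)&(sat<40)&(abs(W[...,0]-(a*W[...,1]+b))<18)&(W[...,1]<-300)]
    print("end -y",np.sort(E[:,1])[:8].round())
    u,v={"scene":(293,279),"side":(319,281)}[n]
    sl=np.s_[v-22:v+22,u-20:u+20]; w=W[sl]; g=(sat[sl]<35)&(w[...,2]>6)&(w[...,2]<60)
    S=w[g]; print("cup z max",np.percentile(S[:,2],[50,95,99]))
    R=S[S[:,2]>44]
    f=lambda p,r=40:np.hypot(R[:,0]-p[0],R[:,1]-p[1])-r
    s=least_squares(f,[680,-45],loss="soft_l1"); print("cup rim",len(R),s.x,abs(s.fun).mean())
    c=cv2.minEnclosingCircle(S[:,:2].astype(np.float32)); print("all",c)
    # grip faces
    u,v={"scene":(285,138),"side":(238,148)}[n]
    sl=np.s_[v-18:v+18,u-18:u+18]; w=W[sl]; G=w[(I[sl].max(-1)<75)&(w[...,2]>285)&(w[...,2]<345)&(w[...,0]<490)&(w[...,0]>400)]
    print("grip",len(G),np.percentile(G,[3,50,97],axis=0).round(1).tolist())
    Dk=w[(I[sl].max(-1)<75)];print(np.percentile(Dk,[3,50,97],axis=0).round(1).tolist())
E
```

```text
scene x=-0.0065 y+573.3 2279 width 37.10630917017852 resid [-0.7  0.6  0.1  0.2 -0.7 -0.3  1.1  0.8 -0.1 -1.6 -0.2  0.5  0.5 -0.
 -0.7 -0.5  0.5  1.   0.1  0.4 -0.8 -0.6  0.1  0.8 -0.7  0.3 -0.1]
end -y [-393. -392. -392. -392. -392. -391. -391. -391.]
cup z max [32.09401634 48.37842212 51.0785331 ]
cup rim 110 [657.78016809 -38.25460101] 1.4261036430924356
all ((656.5982666015625, -38.302581787109375), 42.36676025390625)
grip 177 [[437.5, 233.9, 286.6], [456.0, 239.3, 318.2], [468.1, 254.4, 338.8]]
[[nan, nan, nan], [nan, nan, nan], [nan, nan, nan]]
side x=-0.0077 y+570.7 2675 width 37.47549977331187 resid [-0.   0.5  0.1  0.  -0.1  0.3 -0.3 -0.  -0.1 -0.4 -0.1 -0.2 -0.2  0.3
  0.1  0.1  0.  -0.2 -0.3  0.1  0.5 -0.2 -0.4  0.2  0.2 -0.3  0.5]
end -y [-393. -393. -392. -392. -392. -392. -392. -392.]
cup z max [32.61860645 51.2753037  52.72449219]
cup rim 140 [655.52372372 -37.87179371] 5.6718186388575536
all ((675.1141967773438, -20.50434112548828), 66.27848052978516)
grip 212 [[433.8, 232.1, 287.5], [448.4, 238.6, 317.8], [463.3, 249.7, 342.2]]
[[433.3, 231.6, 275.0], [450.2, 238.4, 307.6], [473.2, 252.6, 342.0]]
```

Call:
send_rows(
  series=[
    [85,[0.2,0,0.95],[0,0,-0.85]],
    [85,[0.2,0,0.95],[0,0,-0.85]],
    [85,[0.6,0.6,0.5],[0,0,-0.85]],
    [85,[0.72,0.72,0],[0,0,0]],
    [85,[0.72,0.72,0],[0,0,0]],
    [85,[0.72,0.72,0],[0,0,0]],
    [85,[0.72,0.72,0],[0,0,0]],
    [85,[0.72,0.72,0],[0,0,0]],
  ],
)

```text
clock: 1.1
eef_pos: [425.1, -379.2, 392.1]
tool_rot: [-3.141, 0.0, 0.007]
force: [0.5, -0.8, 0.1]
width: 85.0
gripper_force: 0.0
```

Call:
send_rows(
  series=[
    [85,[0.05,1,0],[0,0,0]],
    [85,[0.05,1,0],[0,0,0]],
    [85,[0.05,1,0],[0,0,0]],
    [85,[0.05,1,0],[0,0,0]],
    [85,[0.05,1,0],[0,0,0]],
    [85,[0.05,1,0],[0,0,0]],
    [85,[0.05,1,0],[0,0,0]],
    [85,[0.05,1,0],[0,0,0]],
  ],
)

```text
clock: 2.1
eef_pos: [447.7, 100.8, 392.3]
tool_rot: [3.141, -0.0, 0.007]
force: [1.2, -1.2, -0.1]
width: 84.8
gripper_force: 0.0
```

Call:
send_rows(
  series=[
    [85,[0,0.9,0],[0,0,0]],
    [85,[0,0.9,0],[0,0,0]],
    [85,[0,0.6,0],[0,0,0]],
    [85,[0,0,0],[0,0,0]],
  ],
)

```text
clock: 2.6
eef_pos: [447.0, 246.2, 391.7]
tool_rot: [-3.14, 0.001, 0.013]
force: [0.2, 0.0, -0.7]
width: 85.4
gripper_force: 0.0
```

```bash
python3 - <<'E'
from h import *
d=get_image("wrist"); save(d,"w1.png"); W=cloud(d); I=d["img"]
m=(abs(W[...,2]-340)<6)&(abs(W[...,0]-450)<40)&(abs(W[...,1]-243)<40)
G=W[m]; print(len(G),np.percentile(G,[2,50,98],axis=0).round(1).tolist())
print(proj(d,[450,243,340]), sensors.read_state()["eef_pos"])
E
```

```text
1858 [[434.3, 238.0, 334.7], [450.7, 249.4, 338.8], [465.2, 260.6, 340.5]]
(np.float64(284.55663835939225), np.float64(233.8088269067599)) [447.55474899 243.84464336 391.74653802]
```

View pics/w1.png

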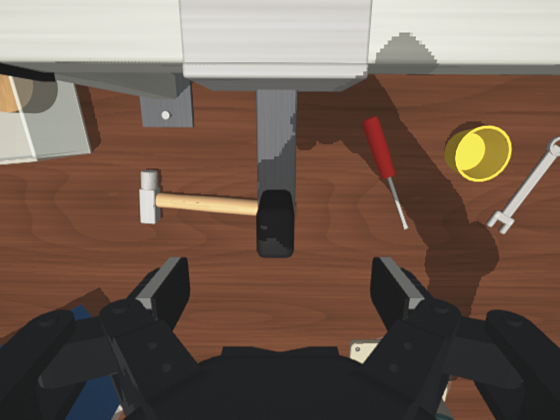

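The wrist view shows the grip at (275,222), centred between the fingers at about column 280, with nothing in the way. I'll go down and close.

Call:
send_rows(
  series=[
    [85,[0.05,0.02,-0.5],[0,0,-0.07]],
    [85,[0,0,-0.5],[0,0,0]],
    [85,[0,0,-0.33],[0,0,0]],
    [85,[0,0,0],[0,0,0]],
    [40,[0,0,0],[0,0,0]],
    [20,[0,0,0],[0,0,0]],
    [20,[0,0,0],[0,0,0]],
    [20,[0,0,0],[0,0,0]],
  ],
)

```text
clock: 3.65
eef_pos: [451.5, 245.3, 313.7]
tool_rot: [-3.14, -0.002, 0.002]
force: [-0.1, 1.2, 6.6]
width: 23.6
gripper_force: 60.0
```

```bash
cat >> h.py <<'E'
def ang(d):
    W=cloud(d); x,y,z=W[...,0],W[...,1],W[...,2]; I=d["img"].astype(int)
    m=(abs(x-655)<40)&(y>-200)&(y<360)
    with np.errstate(invalid="ignore"):
        U=W[m&(z>408)]; L=W[m&(z>125)&(z<215)&(abs(x-657)<30)]
        U=U[abs(U[:,1]-np.median(U[:,1]))<45]; L=L[abs(L[:,1]-np.median(L[:,1]))<40]
    u,l=U.mean(0),L.mean(0)
    return np.arctan2(l[1]-u[1],u[2]-l[2]),u,l,len(U),len(L)
E
python3 - <<'E'
from h import *
d=get_image("scene"); r=ang(d); print(r)
s=sensors.read_state(); print(s)
E
```

```text
(np.float64(0.18263055788992988), array([660.46279258, 208.10729787, 453.46162621]), array([662.30896457, 259.68818428, 174.17576724]), 330, 278)
{'clock': 3.7, 'qpos': array([-0.33474428,  0.36874794, -0.3010834 ,  1.80090133,  0.12824308,
        0.98807794, -2.25561817]), 'qd': array([-1.60092275e-03,  9.88765244e-04, -1.33211686e-03, -8.50651207e-05,
        3.19082242e-04, -2.20862413e-03,  3.56036017e-04]), 'tau': array([  0.9291918 , -38.10317874,  -0.89930009, -17.2627455 ,
         0.30064959,   0.07919248,  -0.2220144 ]), 'eef_pos': array([451.53600594, 245.2944849 , 313.71695402]), 'tool_rot': array([-3.13985901e+00, -2.27238742e-03,  2.39053163e-03]), 'force': array([-0.52026016,  0.51359404,  5.25702155]), 'torque': array([0.28685842, 0.22204994, 0.21856171]), 'gripper_force': 59.99724626541138, 'width': 23.40565334566235}
```

The grip is held (opening 23.5 mm). Next I'll pull slowly off the rest, then accelerate and decelerate over one swing period so the travel itself takes out swing.

Call:
send_rows(
  series=[
    [20,[0.001,-0.08,0],[0,0,0]],
    [20,[0.001,-0.17,0],[0,0,0]],
    [20,[0.001,-0.2,0],[0,0,0]],
    [20,[0.001,-0.2,0],[0,0,0]],
    [20,[0.001,-0.17,0],[0,0,0]],
    [20,[0.001,-0.17,0],[0,0,0]],
    [20,[0.001,-0.17,0],[0,0,0]],
    [20,[0.001,-0.17,0],[0,0,0]],
  ],
)

```text
clock: 4.7
eef_pos: [452.1, 165.3, 313.7]
tool_rot: [-3.14, -0.002, 0.002]
force: [-0.4, 2.9, 6.6]
width: 23.0
gripper_force: 60.1
```

Call:
send_rows(
  series=[
    [20,[0.001,-0.17,0],[0,0,0]],
    [20,[0.001,-0.17,0],[0,0,0]],
    [20,[0.001,-0.2,0],[0,0,0]],
    [20,[0.002,-0.25,0],[0,0,0]],
    [20,[0.002,-0.3,0],[0,0,0]],
    [20,[0.002,-0.35,0],[0,0,0]],
    [20,[0.003,-0.4,0],[0,0,0]],
    [20,[0.003,-0.4,0],[0,0,0]],
  ],
)

```text
clock: 5.7
eef_pos: [453.2, 30.3, 313.7]
tool_rot: [-3.141, -0.003, 0.002]
force: [-0.2, 3.2, 7.1]
width: 23.3
gripper_force: 60.0
```

Call:
send_rows(
  series=[
    [20,[0.002,-0.36,0],[0,0,0]],
    [20,[0.002,-0.3,0],[0,0,0]],
    [20,[0.002,-0.24,0],[0,0,0]],
    [20,[0.001,-0.16,0],[0,0,0]],
    [20,[0.001,-0.1,0],[0,0,0]],
    [20,[0,-0.04,0],[0,0,0]],
  ],
)

```text
clock: 6.45
eef_pos: [453.8, -41.8, 313.7]
tool_rot: [-3.141, -0.003, 0.002]
force: [-0.4, 2.0, 7.7]
width: 23.6
gripper_force: 60.3
```

```bash
cat > meas.py <<'E'
import sys,json
from h import *
from scipy.optimize import curve_fit
n=int(sys.argv[1]); T=float(sys.argv[2]) if len(sys.argv)>2 else None
r=[]
for i in range(n):
    c=sensors.read_state()["clock"]; d=get_image("scene"); a=ang(d); r.append((c,a[0],a[1][1],a[2][1]))
r=np.array(r); s=sensors.read_state(); t=r[:,0]-s["clock"]
save(d,"m%03d.png"%int(10*s["clock"]))
def mod(t,c,p,q,T): w=2*np.pi/T; e=np.exp(-.01*w*t); return c+e*(p*np.cos(w*t)+q*np.sin(w*t))
if T: f=lambda t,c,p,q:mod(t,c,p,q,T); p0=[-.015,.1,0]
else: f=mod; p0=[-.015,.05,.05,1.8]
P,C=curve_fit(f,t,r[:,1],p0)
print("clock",s["clock"],"grip",s["eef_pos"].round(1),"F",s["force"].round(1),"w",round(s["width"],1))
print("c,p(angle now),q,T",P.round(4),"sd",np.sqrt(np.diag(C)).round(4),"amp",np.hypot(P[1],P[2]).round(4),"rms",np.std(f(t,*P)-r[:,1]).round(4))
print(np.c_[t,r[:,1]][::4].round(3).tolist())
E
python3 meas.py 40
```

```text
clock 8.45 grip [453.8 -42.1 313.7] F [-0.8 -0.2  8.7] w 22.9
c,p(angle now),q,T [-0.0142  0.0761 -0.0603  1.7453] sd [0.0003 0.0006 0.0007 0.0041] amp 0.0971 rms 0.0012
[[-2.0, 0.085], [-1.8, 0.078], [-1.6, 0.023], [-1.4, -0.051], [-1.2, -0.103], [-1.0, -0.112], [-0.8, -0.073], [-0.6, -0.008], [-0.4, 0.055], [-0.2, 0.085]]
```

```bash
cat > plan.py <<'E'
import sys, numpy as np
p,q,T,D,N=[float(a) for a in sys.argv[1:6]]; N=int(N); dt=.125; z=.01; lag=.01
w=2*np.pi/T; g=9.81; tf=N*dt+.0
# state as complex amplitude A: theta=Re(A e^{-(z)wt} e^{-iwt}); theta'=impulse J at tk adds J/w*sin(w(t-tk))
A0=p+1j*q  # p cos + q sin = Re((p+iq)e^{-iwt})
B=np.zeros((N,),complex)   # effect of d_k (mm) at the end reference
for k in range(N):
    for s,tk in((1,k*dt+lag),(-1,(k+1)*dt+lag)):
        J=-w*w/g*s*(1e-3/dt); B[k]+=J/w*1j*np.exp(1j*w*tk)*np.exp(z*w*tk)
M=np.vstack([B.real,B.imag,np.ones(N)]); b=np.r_[-A0.real,-A0.imag,D]
# minimise sum of accel^2
Df=np.zeros((N+1,N)); 
for k in range(N): Df[k,k]+=1; Df[k+1,k]-=1
H=Df.T@Df; K=np.block([[H,M.T],[M,np.zeros((3,3))]]); d=np.linalg.solve(K,np.r_[np.zeros(N),b])[:N]
u=np.round(d/60,2); r=M@(u*60)-b
print("units",u.tolist(),"resid amp",np.hypot(*r[:2]).round(4),"shift",(u.sum()*60).round(1),"path",np.cumsum(u*60).round(0).tolist())
E
python3 plan.py .0761 -.0603 1.7453 3 16
```

```text
units [-0.01, -0.04, -0.08, -0.12, -0.15, -0.15, -0.14, -0.09, -0.03, 0.04, 0.1, 0.15, 0.18, 0.17, 0.13, 0.07] resid amp 0.0009 shift 1.8 path [-1.0, -3.0, -8.0, -15.0, -24.0, -33.0, -41.0, -47.0, -49.0, -46.0, -40.0, -31.0, -20.0, -10.0, -2.0, 2.0]
```

Call:
send_rows(
  series=[
    [20,[0,-0.01,0],[0,0,0]],
    [20,[0,-0.04,0],[0,0,0]],
    [20,[0,-0.08,0],[0,0,0]],
    [20,[0.001,-0.12,0],[0,0,0]],
    [20,[0.001,-0.15,0],[0,0,0]],
    [20,[0.001,-0.15,0],[0,0,0]],
    [20,[0.001,-0.14,0],[0,0,0]],
    [20,[0.001,-0.09,0],[0,0,0]],
  ],
)

```text
clock: 9.45
eef_pos: [454.1, -88.7, 313.7]
tool_rot: [-3.141, -0.003, 0.002]
force: [0.1, 2.9, 8.4]
width: 23.4
gripper_force: 60.3
```

Call:
send_rows(
  series=[
    [20,[0,-0.03,0],[0,0,0]],
    [20,[0,0.04,0],[0,0,0]],
    [20,[-0.001,0.1,0],[0,0,0]],
    [20,[-0.001,0.15,0],[0,0,0]],
    [20,[-0.001,0.18,0],[0,0,0]],
    [20,[-0.001,0.17,0],[0,0,0]],
    [20,[-0.001,0.13,0],[0,0,0]],
    [20,[0,0.07,0],[0,0,0]],
  ],
)

```text
clock: 10.45
eef_pos: [453.8, -40.5, 313.7]
tool_rot: [3.14, -0.003, 0.002]
force: [-0.3, -2.0, 7.2]
width: 23.0
gripper_force: 60.2
```

```bash
python3 meas.py 30 1.745; python3 - <<'E'
from h import *
from scipy.optimize import least_squares
for n,(u,v) in {"scene":(293,279),"side":(319,281)}.items():
    d=get_image(n); W=cloud(d); I=d["img"].astype(int); sat=I.max(-1)-I.min(-1)
    save(d,n+"1.png"); f=210/np.tan(np.radians(d["vfov"])/2)
    print(n,"nose px if pivot y=grip+1.4:",np.round(proj(d,[657,-39,85])))
    L=W[(abs(W[...,0]-657)<30)&(abs(W[...,1]+40)<60)&(W[...,2]>100)&(W[...,2]<215)]
    y=L[:,1]; print("grinder",len(L),[ (z,len(b:=L[abs(L[:,2]-z)<10]),b[:,:2].min(0).round(),b[:,:2].max(0).round(),b[:,:2].mean(0).round(1)) for z in(110,150,190)])
E
python3 -c "
import cv2,numpy as np
a=cv2.imread('pics/scene1.png')[210:310,240:340];b=cv2.imread('pics/side1.png')[190:290+10,265:365]
cv2.imwrite('pics/c1.png',np.hstack([cv2.resize(a,(400,400)),cv2.resize(b,(400,440))[:400]]))"
```

```text
clock 11.95 grip [453.8 -39.8 313.7] F [-0.4  1.4  6.6] w 23.5
c,p(angle now),q,T [-0.0132 -0.0011 -0.0016] sd [0.0001 0.0002 0.0001] amp 0.0019 rms 0.0006
[[-1.5, -0.015], [-1.3, -0.015], [-1.1, -0.015], [-0.9, -0.012], [-0.7, -0.011], [-0.5, -0.011], [-0.3, -0.013], [-0.1, -0.014]]
scene nose px if pivot y=grip+1.4: [293. 266.]
grinder 387 [(110, 7, array([653., -48.]), array([666., -41.]), array([660.6, -45.9])), (150, 67, array([641., -65.]), array([681., -37.]), array([666.7, -55.3])), (190, 93, array([635., -65.]), array([681., -26.]), array([666.1, -53.4]))]
side nose px if pivot y=grip+1.4: [321. 268.]
grinder 445 [(110, 19, array([649., -51.]), array([664., -42.]), array([655.7, -47.2])), (150, 85, array([633., -65.]), array([679., -39.]), array([653. , -56.4])), (190, 108, array([634., -65.]), array([677., -38.]), array([653.7, -56.2]))]
```

View pics/c1.png

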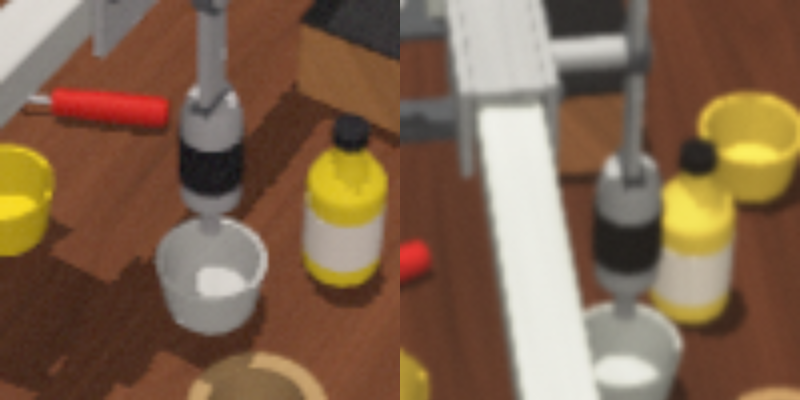

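The view shows the grinder hanging plumb with its nose at about scene (293,265), over the cup. The remaining swing is about 0.002 rad. I'll measure the nose-to-cup offset more precisely.

```bash
python3 - <<'E'
from h import *
from scipy.optimize import least_squares
def fit(R,p0,r):
    return least_squares(lambda p:np.hypot(R[:,0]-p[0],R[:,1]-p[1])-r,p0,loss="soft_l1")
for n,(u,v) in {"scene":(293,279),"side":(319,281)}.items():
    d=get_image(n); W=cloud(d); I=d["img"].astype(int); sat=I.max(-1)-I.min(-1)
    B=(abs(W[...,0]-657)<26)&(abs(W[...,1]+45)<35)
    for a,b in((140,160),(160,180),(180,200),(140,200)):
        L=W[B&(W[...,2]>a)&(W[...,2]<b)]; s=fit(L,[657,-40],22); print(n,"grinder",a,len(L),s.x.round(1),abs(s.fun).mean().round(2))
    cm=(sat<35)&(abs(np.hypot(W[...,0]-657,W[...,1]+38)-41)<9)
    for a,b in((6,25),(20,44),(40,56)):
        # outer wall facing the camera
        C=W[cm&(W[...,2]>a)&(W[...,2]<b)]; 
        if len(C)<15: continue
        s=least_squares(lambda p:np.hypot(C[:,0]-p[0],C[:,1]-p[1])-p[2],[657,-38,40],loss="soft_l1"); print(n,"cup",a,len(C),s.x.round(1),abs(s.fun).mean().round(2))
    # image-space rim: predicted rim centre vs gray blob
    m=((sat<30)&(I.max(-1)>90)&(np.hypot(W[...,0]-657,W[...,1]+38)<48)&(W[...,2]<56)&(W[...,2]>3))
    vv,uu=np.nonzero(m); 
    # silhouette compare
    def sil(x,y):
        t=np.linspace(0,2*np.pi,60); pts=[proj(d,[x+r*np.cos(k),y+r*np.sin(k),z]) for r,z in((42,50),) for k in t]; return np.array(pts)
    s=sil(657,-38); print(n,"rim pred u",s[:,0].min().round(1),s[:,0].max().round(1),"v",s[:,1].min().round(1),s[:,1].max().round(1),"blob u",uu.min(),uu.max(),"v",vv.min(),vv.max())
print(sensors.read_state()["eef_pos"],sensors.read_state()["clock"])
E
```

```text
scene grinder 140 69 [657.7 -40.2] 0.96
scene grinder 160 77 [658.  -40.7] 0.95
scene grinder 180 94 [657.3 -39.8] 1.21
scene grinder 140 240 [657.7 -40.3] 1.09
scene cup 6 131 [657.9 -38.8  34.7] 1.18
scene cup 20 228 [658.3 -39.1  37.2] 1.64
scene cup 40 136 [657.8 -38.6  39.3] 1.42
scene rim pred u 278.8 306.6 v 263.3 284.7 blob u 280 306 v 265 292
side grinder 140 81 [656.4 -39.4] 1.57
side grinder 160 99 [655.9 -40.1] 1.33
side grinder 180 105 [656.8 -39.1] 1.47
side grinder 140 285 [656.4 -39.5] 1.49
side cup 6 106 [656.3 -38.2  34.2] 1.38
side cup 20 206 [655.9 -38.7  36.8] 1.7
side cup 40 143 [656.2 -38.5  38.8] 1.6
side rim pred u 305.7 335.4 v 265.5 287.4 blob u 311 334 v 266 296
[453.76226851 -39.87234404 313.68617458] 12.15
```

The nose is about 1.3 mm from the cup's centre and still. I'll hold it there, then open and lift straight up.

Call:
send_rows(
  series=[
    [20,[0,0,0],[0,0,0]],
    [20,[0,0,0],[0,0,0]],
    [20,[0,0,0],[0,0,0]],
    [20,[0,0,0],[0,0,0]],
    [20,[0,0,0],[0,0,0]],
    [20,[0,0,0],[0,0,0]],
    [20,[0,0,0],[0,0,0]],
    [20,[0,0,0],[0,0,0]],
  ],
)

```text
clock: 13.15
eef_pos: [453.8, -39.8, 313.7]
tool_rot: [-3.142, -0.003, 0.002]
force: [0.2, 0.9, 7.6]
width: 23.3
gripper_force: 60.3
```

Call:
send_rows(
  series=[
    [20,[0,0,0],[0,0,0]],
    [20,[0,0,0],[0,0,0]],
    [20,[0,0,0],[0,0,0]],
    [20,[0,0,0],[0,0,0]],
    [20,[0,0,0],[0,0,0]],
    [20,[0,0,0],[0,0,0]],
    [20,[0,0,0],[0,0,0]],
    [20,[0,0,0],[0,0,0]],
  ],
)

```text
clock: 14.15
eef_pos: [453.7, -39.9, 313.7]
tool_rot: [-3.141, -0.003, 0.002]
force: [0.2, 1.3, 7.5]
width: 23.4
gripper_force: 60.3
```

Call:
send_rows(
  series=[
    [26,[0,0,0],[0,0,0]],
    [32,[0,0,0],[0,0,0]],
    [45,[0,0,0],[0,0,0]],
    [60,[0,0,0],[0,0,0]],
    [60,[0,0,0],[0,0,0]],
    [60,[0,0,0],[0,0,0]],
  ],
)

```text
clock: 14.9
eef_pos: [452.9, -40.1, 312.5]
tool_rot: [-3.142, 0.0, 0.001]
force: [-0.0, 0.3, 0.1]
width: 59.9
gripper_force: 0.0
```

```bash
python3 meas.py 12 1.745
```

```text
clock 15.5 grip [452.9 -40.1 312.5] F [0.3 0.9 0.2] w 59.8
c,p(angle now),q,T [-0.0132 -0.0014 -0.0011] sd [0.001  0.0005 0.0011] amp 0.0018 rms 0.0005
[[-0.6, -0.012], [-0.4, -0.013], [-0.2, -0.014]]
```

Released, with the swing still at 0.002 rad. I'll lift straight up and clear.

Call:
send_rows(
  series=[
    [60,[0,0,0.3],[0,0,0]],
    [60,[0,0,0.6],[0,0,0]],
    [60,[0,0,0.6],[0,0,0]],
    [60,[0,0,0.5],[0,0,0]],
    [60,[0,0,0],[0,0,0]],
    [60,[0,0,0],[0,0,0]],
    [60,[0,0,0],[0,0,0]],
    [60,[0,0,0],[0,0,0]],
  ],
)

```text
clock: 16.5
eef_pos: [452.6, -40.1, 431.8]
tool_rot: [-3.141, 0.002, 0.001]
force: [-0.5, -0.4, 0.4]
width: 59.8
gripper_force: 0.0
```

```bash
python3 meas.py 40 1.745; python3 - <<'E'
from h import *
from scipy.optimize import least_squares
d=get_image("scene"); W=cloud(d); save(d,"end.png")
L=W[(abs(W[...,0]-657)<26)&(abs(W[...,1]+45)<35)&(W[...,2]>140)&(W[...,2]<200)]
print(least_squares(lambda p:np.hypot(L[:,0]-p[0],L[:,1]-p[1])-22,[657,-40],loss="soft_l1").x)
E
```

```text
clock 18.5 grip [453.  -40.1 432.5] F [ 0.1 -0.2  0.8] w 60.2
c,p(angle now),q,T [-0.0133  0.0016 -0.0012] sd [0.0001 0.0001 0.0001] amp 0.0019 rms 0.0004
[[-2.0, -0.012], [-1.8, -0.011], [-1.6, -0.013], [-1.4, -0.013], [-1.2, -0.015], [-1.0, -0.016], [-0.8, -0.014], [-0.6, -0.013], [-0.4, -0.011], [-0.2, -0.012]]
[657.97804404 -39.76624542]
```

View pics/end.png

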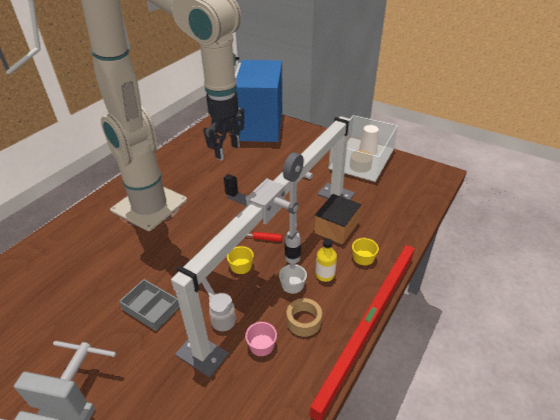

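The final picture shows the nose over the aluminium cup at (293,272). The gripper is clear at (225,135), and the rest, cup and bystanders are where they were.

```bash
python3 -c "
from cell import ctrl
print(ctrl.finish_job())"
```

```text
the job is handed in; nothing more can be done
None
```

The job is handed in: the grinder hangs over the drip cup, its nose about 1 mm from the cup's middle and swinging only about 0.002 rad (under half a millimetre), and that did not change when I let go; handed in at about 18.5 s.

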